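# Touch-probe a mounted sherd on the measuring stage

## Task

Fit the sample mount (the square block with the potsherd on top) onto the square shaft of the measuring stage, pushed fully home, and let go of it. Then take the pen-shaped probe out of its leaning stand, hold it upright and press its nose lightly on the marked pad on the sherd, inside the ring, so that the spring-loaded nose is pushed about half way in. The program finishes while still holding the probe there, steady and upright; do not press hard, and leave the loose sherds and the eraser on the desk where they are.

Things in the scene. Friction and masses are not known exactly. Their poses are not given: they have to be found in the camera images.
- stage: Measuring stage, fixed: grey plate 84 x 84 x 10 mm, on it a round aluminium seat 40 mm across and 8 mm high, and amid it a square steel shaft, 16 mm wide, standing 18 mm above the seat (top 36 mm above the desk), top edges chamfered. Origin: centre of the plate's underside, on the desk; z up; x and y along the sides of plate and shaft.
- seat (a point): Centre of the stage's round seat at the foot of the shaft, 18 mm above the desk. The underside of the mount rests here when fully home.
- mount: Loose sample mount, 0.1-0.2 kg: grey block 44 x 44 x 30 mm (grip its sides), brown sherd (36 x 42 x 8 mm) with a white pad cemented on top. Square bore from below: 18 mm wide, 21 deep, 2 mm chamfer, sides parallel to the block's; fits the shaft in any quarter turn with 1 mm to spare each side. Origin: centre of underside, on the desk at the start; z up; x, y square to the sides.
- spot (a point): The marked spot: middle of the flat white round pad (18 mm across, its edge marked with a thin dark ring 17 mm across outside and 14 mm inside) on the mount, 8 mm along the mount's x from its middle and 38.5 mm above its underside.
- stand: Probe stand, fixed: dark foot 90 (x) x 70 x 12 mm with a black square socket tube (26 mm wide, 18 inside, 62 long) leaning 0.30 rad (17 deg) from vertical to the stand's own -x, roughly toward the robot; middle of its rim 73 mm above the desk, 6 mm to -x of the origin. Origin: centre of the foot's underside, on the desk; z up.
- probe: Loose pen-shaped probe, 119 mm, 0.08 kg, leaning nose down in the socket; draws out along its axis, 62 mm to come free. From the nose up its z axis: nose 0-10 mm (6 across), steel barrel to 58 (14 across), collar to 64 (27 across, rests on the socket rim), grey round handle 64-118 (20 across): grip there, at about 95. Origin: point of the unpressed nose; z from nose to handle.
- nose (a joint): How far the probe's spring nose is pushed in: 0 (free) to 0.010 m (stop). The spring pushes with 0.9 N at the start of the travel and 0.3 N more for each mm: 2.4 N half way, 3.9 N at the stop; beyond that it is rigid.
- nose_tip (a point): The point of the probe's rounded nose (6 mm across), moving with the nose.
- sherd_a: Loose sherd lying on the desk, 24 x 36 x 12 mm, to be left alone. Origin: centre of its underside.
- sherd_b: Loose flat sherd lying on the desk, 40 x 51 x 6 mm, to be left alone. Origin: centre of its underside.
- eraser_1: Eraser lying on the desk, 21 x 44 x 11 mm, to be left alone. Origin: centre of its underside.
Things that resemble listed ones, but are neither listed nor needed, are in the scene too. Several things have the shape of the stand; the one meant has the colours described above.

How it is judged:
By the outcome, as a careful person would: the job done as asked, in the order asked, and still so for the second after the job is handed in, while the arm keeps its last pose, push and grip.
It also fails if it takes over 58 s, if anything falls off the work surface, if the arm or the gripper's body presses on something with over 40 N, if the wrist force passes 120 N, or if a joint passes its speed limit or range.

## Robot

A 6-joint arm with a two-finger parallel gripper is mounted at the origin on a cart in front of the work surface, level with it; the furniture and walls round the work are solid. World frame = base frame: x ahead of the robot, y to its left, z up, the work surface at z = 0. Lengths are in m, angles in rad, forces in N, time in s.
With the tool pointing down it reaches from about 0.4 to 0.925 m from the base axis. Payload 12.5 kg.
Tool frame: the origin (TCP) lies between the finger pads; the fingertips stand 11 mm ahead of it and the grasp point (between the pads) lies 8 mm behind it; z points along the fingers, y is the line along which they close (so a half turn about z gives the same grasp; the last joint's range is limited). The gripper opens to 95 mm and grips with 3 to 60 N. Pads are 20 mm wide; open, the fingers measure 119 mm over their backs; the gripper's body (75 mm by 180 mm) begins 59 mm behind the grasp point.
Start: joints at [1.192, 0.491, 1.559, -0, 1.092, -0.106], TCP at [0.168, 0.602, 0.226] pointing down, gripper open.
Joint ranges: [-3.1, 3.1], [-0.84, 2.19], [0.05, 2.79], [-1.13, 4.28], [0.06, 2.93], [-2.69, 2.69]. Speed limits (rad/s): [2.22, 2.22, 2.79, 3.14, 3.14, 3.14].

## Interface

Orientations are given as [roll, pitch, yaw] about the fixed x, y, z axes, in that order (R = Rz(yaw) Ry(pitch) Rx(roll)).
In Python, from station import readout, imaging, order, spotter gives the robot as it stands. The module is installed in compiled form; this text tells all that it offers.
- The arm moves only by the tool jog_arm, never from a script. Its argument "plan" is a list of rows, each a list of 5 numbers: the finger opening in mm, from 0 to 95.1, then the shift along the tool's x, y, z in units of 25 mm (1.0 is 25 mm), then the turn about the tool's z in units of 6 degrees (1.0 is 6 degrees). In form: [[fingers, x, y, z, turn], ...]. A call has 1 to 5 rows; each row is the pose to reach, as a shift and turn from the pose commanded when the call began, along the tool's axes at that moment; what a row does not reach only later rows make up. A row lasts 1/8 s, in which the tool goes at most 62.5 mm and 10.7 degrees, less where a joint would pass 70% of its speed; a pose out of reach is approached as far as the arm can. A call with a gripper value outside its range is refused whole. The fingers move at their own pace and stop on an object; "newtons" is the grip in N (left out, the last holds). Time passes only in rows, so rows that repeat a pose let the fingers close. It gives the time, the measured TCP pose, the force, the opening and the grip force at its end, in the units of the state.
- readout.state(): the state, without advancing time (a new reading comes with each control period).
- imaging.snapshot(name): name is "scene" or "top"; returns the picture (400x640x3 uint8, red, green, blue); there is no depth.
- imaging.camera_info(name): a dict with "fx", "fy", "cx", "cy" (pixels), "R" (3x3) and "t" (3): a world point X has camera coordinates R X + t. Camera axes: x right, y down, z forward; pixel columns grow to the right and rows downward; lengths in m; the calibration is good to about 2 mm. A picture is of the moment at which its call begins. camera_info takes no time and is no camera call.
- order.close_job(): hands the job in; it is judged then, once.
Trained networks look in the newest picture that a camera, given by its name, has taken for a name from the list of things; names that differ only in an ending like _2 or _b are one class to them, and where a whole thing is asked for, a point or a joint stands for the part that bears it (a point fixed in the world has none). Each returns a list of dicts, best first, with "conf" (0 to 1); they miss things now and then, are a little off and sometimes report something else, mostly with a low value. They report only what shows in the picture. A call takes as long as a camera call. They do not tell look-alikes from the thing itself.
- spotter.boxes_of(camera, thing): "rect" ([left, top, right, bottom] in pixels, round what is visible of it).
- spotter.outline_of(camera, thing): "mask" (400x640 bool, what is visible of it) and "rect" ([left, top, right, bottom] in pixels, round what is visible of it).
The state is a dict: "time": time; "joints": joint angles; "dq": joint speeds; "effort": joint torques, N m; "ee_pos": TCP position; "tool_rot": TCP orientation; "wrist_force": force on the tool from outside, world axes, zero at the start; "moment": the same for the moment, N m; "gripper_width": finger opening in m; "grip_force": force on a finger pad.
Only numpy, scipy, OpenCV 4.12 (cv2) and the standard library are available. Lean on these libraries where they do the work, as an engineer would, in place of code of your own. Each camera call takes 0.05 s, during which the arm holds its last target. There are 200 camera calls.

## Working session

There is one attempt and no reset: what is moved stays moved. The work goes in short steps, Python scripts to look and compute and a tool call to move; the robot and the scene stay as the last step left them, time stands still between calls to the robot, and variables do not carry over. Pictures are saved under pics/ and viewed, at most 10 in all, crops included, and the job is handed in when it is done.

Besides the shell and the picture viewer there is one more tool, called after "Call:" by a JSON object that holds its "api" and its "payload". jog_arm: Moves the arm, as the interface text tells. Its arguments: {"type":"object","properties":{"plan":{"type":"array"},"newtons":{"type":"number"}},"required":["plan"]}

```bash
mkdir -p pics
python3 - <<'E'
from station import readout, imaging, spotter
import cv2, numpy as np
print(readout.state())
for c in ("scene","top"):
    im=imaging.snapshot(c); cv2.imwrite(f"pics/{c}0.png",im[:,:,::-1]); i=imaging.camera_info(c); print(c,i)
    for t in ("stage","mount","stand","probe","spot"):
        print(c,t,[(np.round(d["rect"]).tolist(),round(d["conf"],2)) for d in spotter.boxes_of(c,t)])
print(readout.state()["time"])
E
```

```text
{'time': 0.0, 'joints': array([ 1.19237565e+00,  4.91541523e-01,  1.55945432e+00, -2.16842895e-05,
        1.09170336e+00, -1.05566353e-01]), 'dq': array([-0.00115375, -0.00133435, -0.00021182,  0.00013482,  0.00136579,
        0.00049123]), 'effort': array([ 1.92448519e-03, -6.12647510e+01, -2.58174008e+01,  6.92636962e-02,
        4.82207327e-02, -8.37184189e-05]), 'ee_pos': array([0.16830079, 0.60166832, 0.22507127]), 'tool_rot': array([-3.14049024e+00, -9.74723424e-05,  2.86874828e+00]), 'wrist_force': array([-1.20386204, -0.11261514,  0.95933007]), 'moment': array([ 0.0158934 , -0.03704846,  0.04031119]), 'grip_force': 0.0, 'gripper_width': 0.09505366012386196}
scene {'fx': 369.1468875457429, 'fy': 369.1468875457429, 'cx': 319.0209724729444, 'cy': 201.85156046066297, 'R': array([[ 0.66294209, -0.74844567,  0.01835384],
       [-0.3317955 , -0.31569032, -0.88896084],
       [ 0.67113302,  0.58323983, -0.45761531]]), 't': array([-0.3491776 ,  0.21897315,  0.71127719])}
scene stage [([371.0, 232.0, 411.0, 257.0], 0.69)]
scene mount [([261.0, 180.0, 278.0, 193.0], 0.78), ([273.0, 20
[... 264 characters left out ...]
180.0, 283.0, 195.0], 0.49)]
top {'fx': 404.9906641155726, 'fy': 404.9906641155726, 'cx': 323.72532434591784, 'cy': 200.31047516081614, 'R': array([[-0.01890683, -0.99981923, -0.0020106 ],
       [-0.98050894,  0.01893493, -0.19555991],
       [ 0.19556263, -0.001726  , -0.98068969]]), 't': array([0.0118248 , 0.50858172, 1.0301528 ])}
top stage [([394.0, 176.0, 427.0, 206.0], 0.76), ([229.0, 181.0, 251.0, 200.0], 0.35)]
top mount [([232.0, 182.0, 251.0, 202.0], 0.51)]
top stand [([180.0, 208.0, 212.0, 243.0], 0.92), ([447.0, 202.0, 481.0, 237.0], 0.64), ([321.0, 183.0, 355.0, 223.0], 0.63), ([272.0, 183.0, 291.0, 197.0], 0.39)]
top probe []
top spot [([231.0, 180.0, 251.0, 200.0], 0.77)]
0.6
```

View pics/scene0.png

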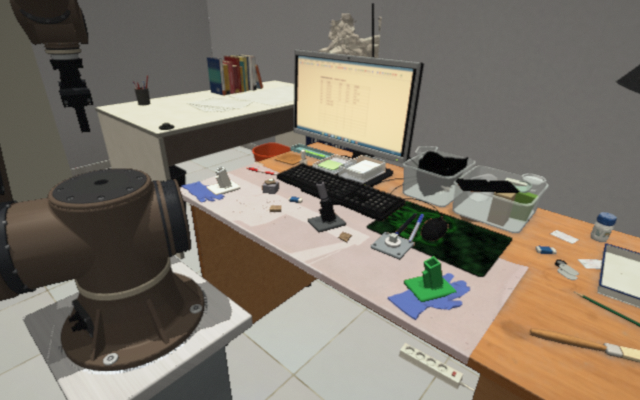

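View pics/top0.png

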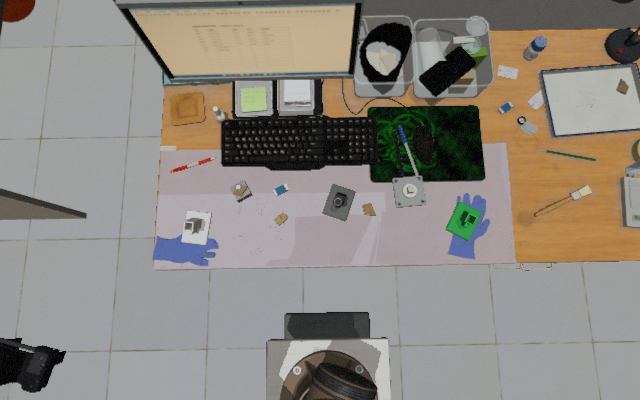

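The mount is at top-view pixel (241,191), the dark stand with the probe at (339,203) and the stage at (409,191). The green and white stands are decoys. Next I'll look at them enlarged.

Run:
```python
import cv2, numpy as np
t=cv2.imread("pics/top0.png"); s=cv2.imread("pics/scene0.png")
def crop(im,cx,cy,w=44,h=50,k=6): return cv2.resize(im[cy-h//2:cy+h//2,cx-w//2:cx+w//2],None,fx=k,fy=k,interpolation=cv2.INTER_CUBIC)
a=np.hstack([crop(t,241,191),crop(t,339,203),crop(t,409,191)])
b=np.hstack([crop(s,271,187),crop(s,325,208),crop(s,393,244)])
cv2.imwrite("pics/crops.png",np.vstack([a,b]))
```

```text
(no output)
```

View pics/crops.png

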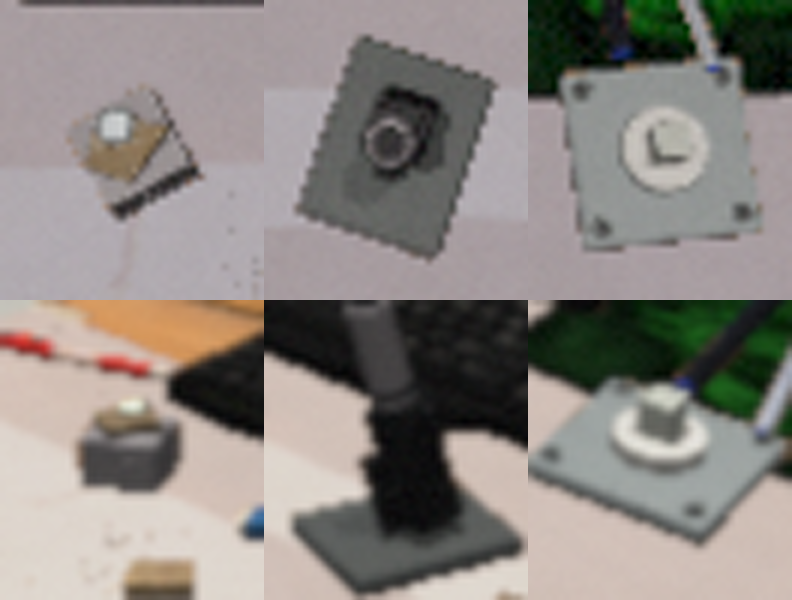

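```bash
cat > vis.py <<'E'
import cv2, numpy as np
from scipy.optimize import minimize
from station import imaging
K=4
CAM={c:imaging.camera_info(c) for c in ("scene","top")}
def proj(c,P):
    i=CAM[c]; q=np.atleast_2d(P)@np.array(i["R"]).T+i["t"]
    return np.c_[i["fx"]*q[:,0]/q[:,2]+i["cx"], i["fy"]*q[:,1]/q[:,2]+i["cy"]]
def ray(c,uv,z):
    i=CAM[c]; R=np.array(i["R"]); o=-R.T@i["t"]
    d=R.T@[(uv[0]-i["cx"])/i["fx"],(uv[1]-i["cy"])/i["fy"],1]; return o+d*(z-o[2])/d[2]
def Rz(a): return np.array([[np.cos(a),-np.sin(a),0],[np.sin(a),np.cos(a),0],[0,0,1]])
def Ry(a): return np.array([[np.cos(a),0,np.sin(a)],[0,1,0],[-np.sin(a),0,np.cos(a)]])
def prism(n,rx,ry,z0,z1,off=(0,0),T=None):
    """bottom, top rings of a prism; n=4 box with half widths"""
    a=np.arange(n)*2*np.pi/n
    r=np.array([[1,1],[-1,1],[-1,-1],[1,-1]])*[rx,ry] if n==4 else np.c_[rx*np.cos(a),ry*np.sin(a)]
    r=r+off; f=lambda z:np.c_[r,np.full(n,z)]
    b,t=f(z0),f(z1)
    return (b,t) if T is None else (T(b),T(t))
def mount(): return [prism(4,.022,.022,0,.030),prism(24,.009,.009,.0384,.0385,(.008,0))]
def stage(): return [prism(4,.042,.042,0,.010),prism(32,.02,.02,.010,.018),prism(4,.008,.008,.018,.036)]
tube=lambda p:p@Ry(-.30).T+[-.006,0,.073]
def stand(): return [prism(4,.045,.035,0,.012),prism(4,.013,.013,-.060,0,T=tube),prism(32,.0135,.0135,0,.006,T=tube),prism(32,.010,.010,.006,.060,T=tube)]
def render(c,parts,pose,win):
    x0,y0,w,h=win; L=np.zeros((h*K,w*K),np.uint8); lab=0
    M=lambda P:(P@Rz(pose[2]).T)+[pose[0],pose[1],pose[3] if len(pose)>3 else 0]
    cpos=-np.array(CAM[c]["R"]).T@CAM[c]["t"]
    def poly(P,l):
        q=((proj(c,P)-[x0,y0]+.5)*K-.5)*16
        cv2.fillConvexPoly(L,np.round(q).astype(np.int32),l,shift=4)
    for b,t in parts:
        b,t=M(b),M(t); n=len(b); lab+=1; cen=(b.mean(0)+t.mean(0))/2; sl=lab
        for i in range(n):
            f=np.array([b[i],b[(i+1)%n],t[(i+1)%n],t[i]]); m=f.mean(0)
            nn=np.cross(f[1]-f[0],f[3]-f[0])
            if nn@(m-cen)<0: nn=-nn
            if nn@(cpos-m)>0:
                if n==4: lab+=1; poly(f,lab)
                else: poly(f,sl)
        lab+=1; poly(t,lab)
    return L,lab
def cost(c,im,parts,pose,win):
    x0,y0,w,h=win; L,n=render(c,parts,pose,win)
    A=np.stack([cv2.resize((L==l).astype(np.float32),(w,h),interpolation=cv2.INTER_AREA).ravel() for l in range(n+1)],1)
    B=im[y0:y0+h,x0:x0+w].reshape(-1,3).astype(float)
    G=A.T@A+1e-3*np.eye(n+1); r=B-A@np.linalg.solve(G,A.T@B)
    return np.minimum((r**2).sum(1),3000).mean()
def fit(ims,parts,p0,wins,free=3,step=(.004,.004,.08)):
    p0=np.array(p0,float); s=np.array(list(step)+[.004])[:len(p0)]
    f=lambda d:sum(cost(c,ims[c],parts,p0+d*s,wins[c]) for c in ims)
    best=None
    for sg in (1,-1):
        S=np.vstack([np.zeros(len(p0)),sg*np.eye(len(p0))])
        r=minimize(f,np.zeros(len(p0)),method="Nelder-Mead",options=dict(initial_simplex=S,xatol=.01,fatol=.01))
        if best is None or r.fun<best.fun: best=r
    return p0+best.x*s,best.fun
def window(c,p,z=.03,w=44,h=44):
    u=proj(c,[[p[0],p[1],z]])[0]; return int(u[0])-w//2,int(u[1])-h//2,w,h
E
cat > f.py <<'E'
from vis import *
ims={c:cv2.imread(f"pics/{c}0.png") for c in CAM}
for n,parts,uv,z,yaw,w in (("mount",mount(),(240,190),.03,.5,36),("stage",stage(),(409,191),.02,0.07,54),("stand",stand(),(337,202),.02,-.35,64)):
    p=ray("top",uv,z); p0=[p[0],p[1],yaw]
    for cs in (("top",),("scene",),("top","scene")):
        wins={c:window(c,p0,w=w,h=w) for c in cs}
        r,f=fit({c:ims[c] for c in cs},parts,p0,wins)
        print(n,cs,np.round(p0,4),np.round(r,4),round(f,1))
        if len(cs)==1 and cs[0]=="top": p0=list(r)
E
python3 f.py
```

```text
mount ('top',) [0.5459 0.2304 0.5   ] [0.5474 0.2319 0.513 ] 374.3
mount ('scene',) [0.5474 0.2319 0.513 ] [0.5497 0.2338 0.5763] 2063.3
mount ('top', 'scene') [0.5474 0.2319 0.513 ] [0.5474 0.2319 0.513 ] 2480.4
stage ('top',) [ 0.5364 -0.2333  0.07  ] [ 0.5376 -0.2364  0.0898] 2128.3
stage ('scene',) [ 0.5376 -0.2364  0.0898] [ 0.5413 -0.2337  0.0726] 2374.2
stage ('top', 'scene') [ 0.5376 -0.2364  0.0898] [ 0.5402 -0.2353  0.0895] 4547.0
stand ('top',) [ 0.5093 -0.0342 -0.35  ] [ 0.5109 -0.0391 -0.3666] 239.9
stand ('scene',) [ 0.5109 -0.0391 -0.3666] [ 0.5031 -0.0477 -0.335 ] 2394.0
stand ('top', 'scene') [ 0.5109 -0.0391 -0.3666] [ 0.5106 -0.0396 -0.3622] 2780.3
```

```bash
cat > ov.py <<'E'
from vis import *
def panel(c,im,parts,pose,w=44,h=50,k=6):
    win=window(c,pose,w=w,h=h); x0,y0,_,_=win
    a=cv2.resize(im[y0:y0+h,x0:x0+w],None,fx=k,fy=k,interpolation=cv2.INTER_CUBIC)
    L,n=render(c,parts,pose,win); L=cv2.resize(L,(w*k,h*k),interpolation=cv2.INTER_NEAREST)
    e=cv2.morphologyEx(L,cv2.MORPH_GRADIENT,np.ones((2,2),np.uint8))>0
    a[e]=(0,0,255); return a
def sheet(ims,items,name):
    cv2.imwrite(name,np.vstack([np.hstack([panel(c,ims[c],*it) for it in items]) for c in ("top","scene")]))
E
python3 - <<'E'
from ov import *
ims={c:cv2.imread(f"pics/{c}0.png") for c in CAM}
sheet(ims,[(mount(),[.5474,.2319,.513]),(stand(),[.5109,-.0391,-.3666]),(stage(),[.5390,-.2355,.085])],"pics/ov0.png")
E
```

```text
(no output)
```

View pics/ov0.png

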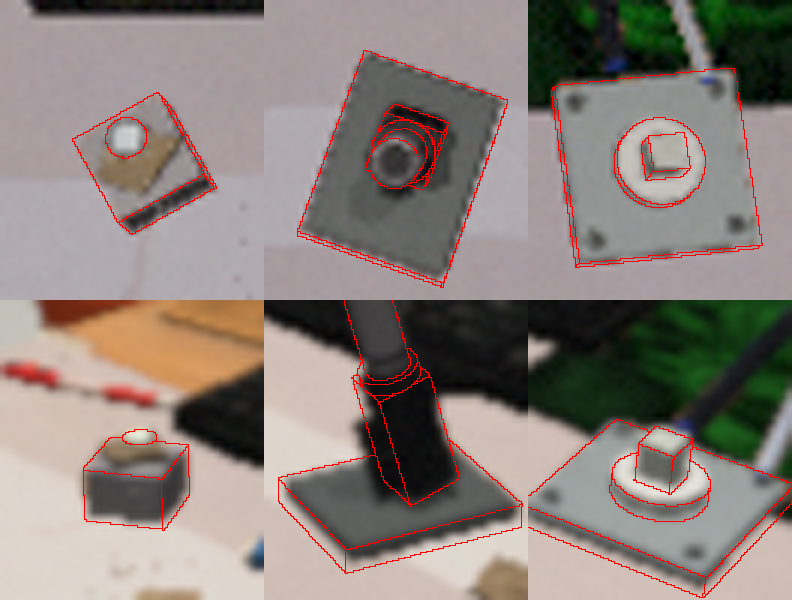

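```bash
python3 - <<'E'
s=open('vis.py').read()
a=s.index("def cost"); b=s.index("def fit(")
s=s[:a]+'''OFF={"top":(0,0),"scene":(0,0)}
def cost(c,im,parts,pose,win,ring=4):
    x0,y0,w,h=win; L,n=render(c,parts,pose,win)
    keep=REF.get(c)
    A=[cv2.resize((L==l).astype(np.float32),(w,h),interpolation=cv2.INTER_AREA).ravel() for l in range(n+1)]
    B=im[y0:y0+h,x0:x0+w].reshape(-1,3).astype(float)
    dark=B.max(1)<95
    A=np.stack([A[0]*dark,A[0]*~dark]+A[1:],1)
    if keep is not None: A,B=A[keep],B[keep]
    G=A.T@A+1e-3*np.eye(n+2); r=B-A@np.linalg.solve(G,A.T@B)
    return np.minimum((r**2).sum(1),4000).mean()
REF={}
def setref(c,parts,pose,win,d=4):
    L,n=render(c,parts,pose,win)
    REF[c]=(cv2.resize(cv2.dilate((L>0).astype(np.uint8),np.ones((2*d*K+1,)*2)),win[2:],interpolation=cv2.INTER_AREA)>0).ravel()
'''+s[b:]
s=s.replace('i["fx"]*q[:,0]/q[:,2]+i["cx"],','i["fx"]*q[:,0]/q[:,2]+i["cx"]+OFF[c][0],').replace('i["fy"]*q[:,1]/q[:,2]+i["cy"]]','i["fy"]*q[:,1]/q[:,2]+i["cy"]+OFF[c][1]]')
open('vis.py','w').write(s)
E
cat > f.py <<'E'
import vis
from vis import *
from ov import sheet
ims={c:cv2.imread(f"pics/{c}0.png") for c in CAM}
items=[]
for n,parts,p0,w in (("mount",mount(),[.5474,.2319,.513],40),("stand",stand(),[.5109,-.0391,-.3666],64),("stage",stage(),[.5385,-.2355,.085],60)):
    win=window("top",p0,w=w,h=w); setref("top",parts,p0,win)
    r,f=fit({"top":ims["top"]},parts,p0,{"top":win}); print(n,np.round(r,4),round(f,1)); items.append((parts,r))
    win=window("scene",r,w=w,h=w); setref("scene",parts,r,win,5)
    def g(o):
        vis.OFF["scene"]=(o[0],o[1]); return cost("scene",ims["scene"],parts,r,win)
    q=min((minimize(g,[a,-1.5],method="Nelder-Mead",options=dict(initial_simplex=[[a,-1.5],[a+1,-1.5],[a,-.5]])) for a in (-1,0,1)),key=lambda q:q.fun)
    print(" scene off",np.round(q.x,2),round(q.fun,1)); vis.OFF["scene"]=(0,0)
vis.OFF["scene"]=(.5,-1.3)
sheet(ims,items,"pics/ov1.png")
E
python3 f.py
```

```text
mount [0.5473 0.2318 0.5142] 577.9
 scene off [ 0.02 -0.41] 887.5
stand [ 0.5109 -0.0394 -0.3628] 332.3
 scene off [-0.32 -1.14] 770.1
stage [ 0.5395 -0.2356  0.089 ] 370.3
 scene off [-0.19 -0.67] 652.2
```

View pics/ov1.png

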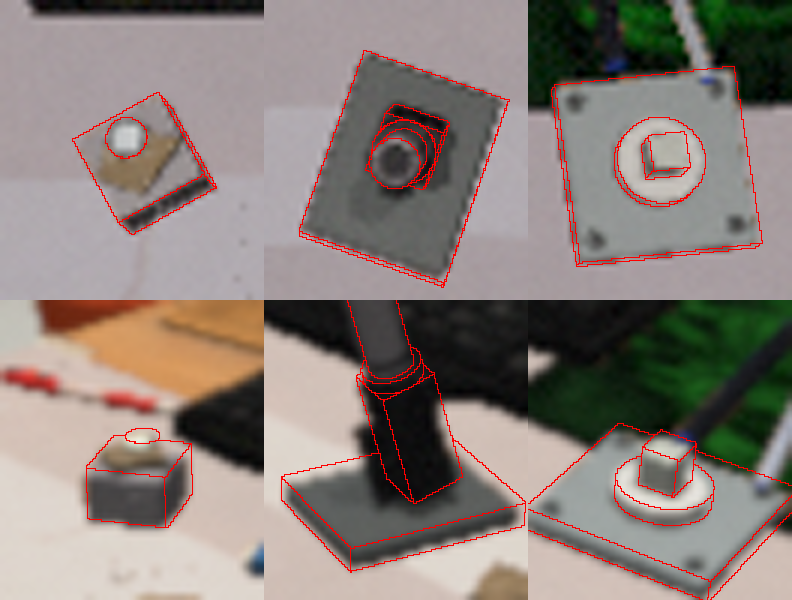

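Top-view fits are tight, with the scene view agreeing to about 1 px:

| Object | x (m) | y (m) | yaw (rad) |
|---|---|---|---|
| Mount | .547 | .232 | .514 |
| Stand | .511 | -.039 | -.363 |
| Stage | .5395 | -.2356 | .089 |

I'll go to the mount with tool yaw 2.085, so the fingers close along the mount's x.

```bash
cat > go.py <<'E'
import sys, numpy as np
from station import readout
def go(x,y,z,yaw):
    s=readout.state(); from math import cos,sin
    p=s["ee_pos"]; w=s["tool_rot"][2]; d=np.array([x,y,z])-p
    t=(w-yaw+np.pi)%(2*np.pi)-np.pi
    print("t",round(s["time"],2),"pos",np.round(p,4),"yaw",round(w,4),"F",np.round(s["wrist_force"],1),"w",round(s["gripper_width"],4))
    print("units x,y,z,turn:",np.round([(d[0]*cos(w)+d[1]*sin(w))/.025,(d[0]*sin(w)-d[1]*cos(w))/.025,-d[2]/.025,np.degrees(t)/6],3))
if __name__=="__main__": go(*map(float,sys.argv[1:5]))
E
python3 go.py .5473 .2318 .11 2.085
```

```text
t 0.6 pos [0.1684 0.6019 0.2257] yaw 2.8688 F [-0.2 -0.6  0.2] w 0.0948
units x,y,z,turn: [-18.585 -10.173   4.627   7.485]
```

Call:
{"api": "jog_arm", "payload": {"plan": [[95,-18.55,-10.18,0,7.5],[95,-18.55,-10.18,0,7.5],[95,-18.55,-10.18,0,7.5],[95,-18.55,-10.18,0,7.5],[95,-18.55,-10.18,0,7.5]]}}

```text
time: 1.23
ee_pos: [0.393, 0.3818, 0.2259]
tool_rot: [3.141, -0.0, 2.08]
wrist_force: [0.6, 0.8, -0.0]
gripper_width: 0.0948
grip_force: 0.0
```

```bash
python3 go.py .5473 .2318 .11 2.085
```

```text
t 1.23 pos [0.393  0.3818 0.2259] yaw 2.0801 F [ 0.6  0.8 -0. ] w 0.0948
units x,y,z,turn: [-8.249  2.463  4.636 -0.046]
```

Call:
{"api": "jog_arm", "payload": {"plan": [[95,-8.25,2.46,4.0,0],[95,-8.25,2.46,4.0,0],[95,-8.25,2.46,4.0,0],[95,-8.25,2.46,4.0,0],[95,-8.25,2.46,4.0,0]]}}

```text
time: 1.85
ee_pos: [0.5476, 0.2314, 0.1239]
tool_rot: [-3.139, -0.0, 2.08]
wrist_force: [0.2, 0.3, 1.0]
gripper_width: 0.0948
grip_force: 0.0
```

```bash
python3 go.py .5473 .2318 .016 2.085
```

```text
t 1.85 pos [0.5476 0.2314 0.1239] yaw 2.0798 F [0.2 0.3 1. ] w 0.0948
units x,y,z,turn: [ 2.000e-02 -4.000e-03  4.315e+00 -5.000e-02]
```

Call:
{"api": "jog_arm", "payload": {"plan": [[95,0.02,0,2.3,-0.05],[95,0.02,0,4.0,-0.05],[95,0.02,0,4.3,-0.05],[95,0.02,0,4.3,-0.05],[60,0.02,0,4.3,-0.05]], "newtons": 25}}

```text
time: 2.48
ee_pos: [0.5469, 0.2347, 0.02]
tool_rot: [3.139, 0.001, 2.089]
wrist_force: [1.0, 0.4, 0.2]
gripper_width: 0.0896
grip_force: 0.0
```

Call:
{"api": "jog_arm", "payload": {"plan": [[30,0,0,0,0],[30,0,0,0,0],[30,0,0,0,0],[30,0,0,0,0],[30,0,0,0,0]], "newtons": 25}}

```text
time: 3.1
ee_pos: [0.5462, 0.2342, 0.0181]
tool_rot: [-3.142, -0.0, 2.089]
wrist_force: [0.4, 0.8, 0.0]
gripper_width: 0.0438
grip_force: 24.9
```

Call:
{"api": "jog_arm", "payload": {"plan": [[30,0,0,-2.4,0],[30,0,0,-4.8,0],[30,0,0,-7.2,0],[30,-2.1,-1.2,-7.2,1],[30,-4.2,-2.4,-7.2,2]]}}

```text
time: 3.72
ee_pos: [0.5457, 0.1123, 0.1987]
tool_rot: [3.14, 0.0, 1.878]
wrist_force: [0.7, -0.8, -1.6]
gripper_width: 0.0438
grip_force: 24.9
```

```bash
python3 go.py .5395 -.2356 .2 1.66
```

```text
t 3.73 pos [0.5457 0.1123 0.1987] yaw 1.8777 F [ 0.7 -0.8 -1.6] w 0.0438
units x,y,z,turn: [-13.191  -4.442  -0.052   2.079]
```

Call:
{"api": "jog_arm", "payload": {"plan": [[30,-2.4,-0.8,0,0.5],[30,-4.7,-1.6,0,1],[30,-7.0,-2.4,0,1.5],[30,-9.3,-3.2,0,2.08],[30,-11.5,-3.9,0,2.08]]}}

```text
time: 4.35
ee_pos: [0.5399, -0.1923, 0.1979]
tool_rot: [-3.141, -0.0, 1.66]
wrist_force: [0.8, 0.4, -2.0]
gripper_width: 0.0439
grip_force: 24.9
```

Call:
{"api": "jog_arm", "payload": {"plan": [[30,-1.7,-0.5,0,0],[30,-1.7,-0.5,2,0],[30,-1.7,-0.5,3.2,0],[30,-1.7,-0.5,4,0],[30,-1.7,-0.5,4,0]]}}

```text
time: 4.97
ee_pos: [0.5311, -0.2334, 0.0967]
tool_rot: [-3.139, -0.002, 1.661]
wrist_force: [0.6, -0.6, -1.9]
gripper_width: 0.0438
grip_force: 24.9
```

```bash
python3 go.py .5395 -.2356 .1 1.66
python3 - <<'E'
from vis import *
for c in CAM: cv2.imwrite(f"pics/{c}1.png",imaging.snapshot(c)[:,:,::-1])
from ov import panel
t,s=[cv2.imread(f"pics/{c}1.png") for c in("top","scene")]
p=[.54,-.235,1.66-1.5708,.082]
def cr(im,c): 
    x,y,w,h=window(c,p,z=.06,w=64,h=90); return cv2.resize(im[y:y+h,x:x+w],None,fx=6,fy=6,interpolation=cv2.INTER_CUBIC)
cv2.imwrite("pics/c1.png",np.hstack([cr(t,"top"),cr(s,"scene")]))
E
```

```text
t 4.97 pos [ 0.5311 -0.2334  0.0967] yaw 1.6612 F [ 0.6 -0.6 -1.9] w 0.0438
units x,y,z,turn: [-0.118  0.328 -0.133  0.011]
```

View pics/c1.png

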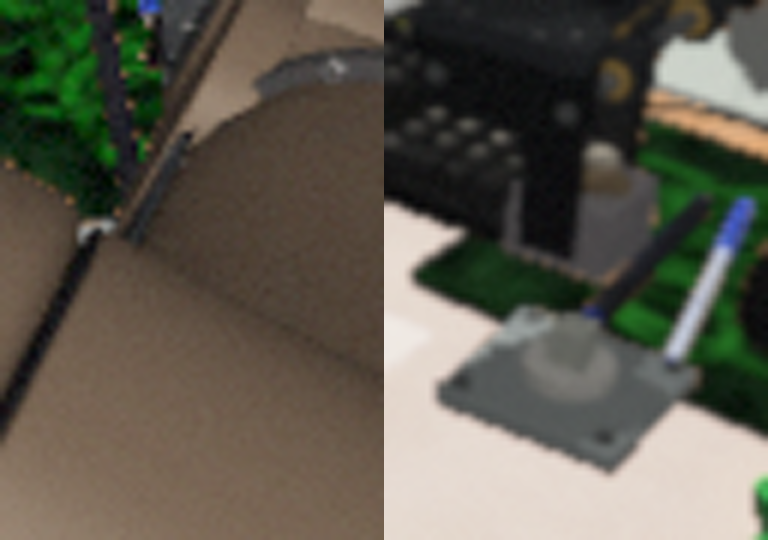

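Run:
```python
import vis
from vis import *
a=cv2.imread("pics/scene0.png"); b=cv2.imread("pics/scene1.png"); c="scene"
p0=[.5395,-.2356,.089]; P=stage(); win=window(c,p0,w=60,h=60); setref(c,P,p0,win,4)
for im in(a,b):
  f=lambda d: cost(c,im,P,[p0[0]+d[0]*.004,p0[1]+d[1]*.004,.089],win)
  rs=sorted([minimize(f,[0,0],method="Nelder-Mead",options=dict(initial_simplex=[[i,j],[i+1,j],[i,j+1]])) for i in(-1,0) for j in(-1,0)],key=lambda r:r.fun)
  for r in rs[:2]: print("stage scene",np.round(np.array(p0[:2])+.004*r.x,4),round(r.fun,1))
m0=[.5311+.0026*.09,-.2334-.0026,.0904,.0787]
P=[prism(4,.022,.022,0,.030)]
win=window(c,m0,z=.09,w=44,h=44)
for d in (2,3,4):
  setref(c,P,m0,win,d)
  x0,y0,w,h=win; dk=cv2.dilate((b[y0:y0+h,x0:x0+w].max(2)<52).astype(np.uint8),np.ones((2,2))).ravel()>0
  REF[c]&=~dk
  # drop pixels above the block's top (sherd, gripper)
  top=proj(c,[[m0[0],m0[1],.1087]])[0][1]-y0
  REF[c]&=(np.arange(w*h)//w>top-2)
  f=lambda d: cost(c,b,P,[m0[0]+d[0]*.004,m0[1]+d[1]*.004,.0904,.0787],win)
  rs=sorted([minimize(f,[0,0],method="Nelder-Mead",options=dict(initial_simplex=[[i,j],[i+1,j],[i,j+1]])) for i in(-1,0) for j in(-1,0)],key=lambda r:r.fun)
  for r in rs[:2]: print("mount",np.round(m0[:2],4),"scene",np.round(np.array(m0[:2])+.004*r.x,4),round(r.fun,1))
```

```text
stage scene [ 0.5418 -0.2337] 674.1
stage scene [ 0.5417 -0.2337] 674.6
stage scene [ 0.5436 -0.2352] 718.6
stage scene [ 0.5442 -0.2349] 721.9
mount [ 0.5313 -0.236 ] scene [ 0.5309 -0.2372] 184.1
mount [ 0.5313 -0.236 ] scene [ 0.5309 -0.2372] 184.1
mount [ 0.5313 -0.236 ] scene [ 0.5309 -0.2372] 189.2
mount [ 0.5313 -0.236 ] scene [ 0.5309 -0.2372] 189.2
mount [ 0.5313 -0.236 ] scene [ 0.5306 -0.2375] 190.6
mount [ 0.5313 -0.236 ] scene [ 0.5306 -0.2375] 190.6
```

The scene view puts the stage about 2 mm further in x than the top view does. I'll take a middle value, lower to just above the shaft, and check again.

Call:
{"api": "jog_arm", "payload": {"plan": [[30,0.03,0.39,0.8,0],[30,0.03,0.39,1.3,0],[30,0.03,0.39,1.5,0],[30,0.03,0.39,1.5,0]]}}

```text
time: 5.58
ee_pos: [0.5413, -0.2322, 0.0607]
tool_rot: [-3.141, -0.0, 1.661]
wrist_force: [-0.2, 0.0, -1.7]
gripper_width: 0.0439
grip_force: 24.9
```

```bash
python3 go.py .5408 -.2319 .059 1.66
cat > m2.py <<'E'
import sys
from vis import *
from station import readout
from ov import panel
k=sys.argv[1]; c="scene"
b=imaging.snapshot(c)[:,:,::-1].copy(); cv2.imwrite(f"pics/scene{k}.png",b)
s=readout.state(); p=s["ee_pos"]; yw=s["tool_rot"][2]; xt=np.array([np.cos(yw),np.sin(yw)])
z=p[2]-.018; m0=[*(p[:2]-.0026*xt),yw-np.pi/2,z]
P=[prism(4,.022,.022,0,.030)]; win=window(c,m0,z=z+.015,w=44,h=44); setref(c,P,m0,win,3)
x0,y0,w,h=win; dk=cv2.dilate((b[y0:y0+h,x0:x0+w].max(2)<52).astype(np.uint8),np.ones((2,2))).ravel()>0
REF[c]&=~dk; top=proj(c,[[m0[0],m0[1],z+.03]])[0][1]-y0; REF[c]&=(np.arange(w*h)//w>top-2)
f=lambda d: cost(c,b,P,[m0[0]+d[0]*.004,m0[1]+d[1]*.004,*m0[2:]],win)
r=min([minimize(f,[0,0],method="Nelder-Mead",options=dict(initial_simplex=[[i,j],[i+1,j],[i,j+1]])) for i in(-1,0) for j in(-1,0)],key=lambda r:r.fun)
q=np.array(m0[:2])+.004*r.x
print("mount model",np.round(m0,4),"scene",np.round(q,4),round(r.fun,1))
W=70;H=66
def pn(parts,pose):
    im=b; u=window(c,[.541,-.2345],z=.03,w=W,h=H); x0,y0,_,_=u; kk=8
    a=cv2.resize(im[y0:y0+H,x0:x0+W],None,fx=kk,fy=kk,interpolation=cv2.INTER_CUBIC)
    for P_,ps in zip(parts,pose):
        L,n=render(c,P_,ps,u); L=cv2.resize(L,(W*kk,H*kk),interpolation=cv2.INTER_NEAREST)
        a[cv2.morphologyEx(L,cv2.MORPH_GRADIENT,np.ones((2,2),np.uint8))>0]=(0,0,255)
    return a
cv2.imwrite(f"pics/p{k}.png",pn([stage(),P],[[.5418,-.2337,.089],[*q,*m0[2:]]]))
E
python3 m2.py 2
```

```text
t 5.58 pos [ 0.5413 -0.2322  0.0607] yaw 1.6613 F [-0.2  0.  -1.7] w 0.0439
units x,y,z,turn: [ 0.012 -0.017  0.07   0.012]
mount model [ 0.5417 -0.2348  0.0905  0.043 ] scene [ 0.5395 -0.2347] 583.6
```

View pics/p2.png

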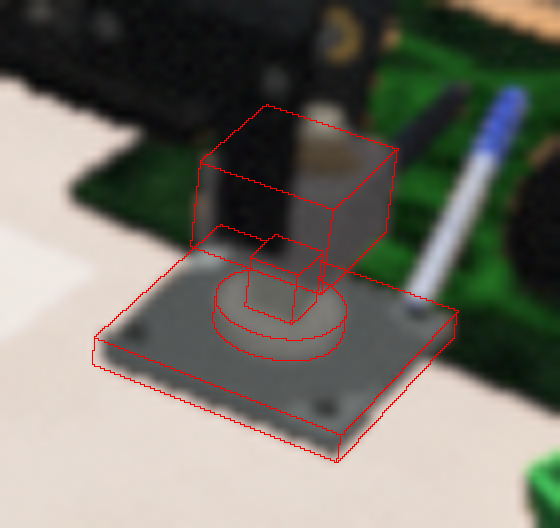

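Call:
{"api": "jog_arm", "payload": {"plan": [[30,0,0,0.2,0],[30,0,0,0.35,0],[30,0,0,0.45,0]]}}

```text
time: 6.0
ee_pos: [0.5414, -0.2321, 0.0491]
tool_rot: [-3.141, -0.0, 1.661]
wrist_force: [-0.3, -0.4, -2.1]
gripper_width: 0.0439
grip_force: 24.9
```

Call:
{"api": "jog_arm", "payload": {"plan": [[30,0,0,0.1,0],[30,0,0,0.2,0],[30,0,0,0.2,0]]}}

```text
time: 6.38
ee_pos: [0.5414, -0.2321, 0.0442]
tool_rot: [-3.141, -0.0, 1.661]
wrist_force: [0.2, 0.8, -1.9]
gripper_width: 0.0439
grip_force: 24.9
```

Bottom at 26 mm with no contact force, so it is on the shaft. I'll go on down.

Call:
{"api": "jog_arm", "payload": {"plan": [[30,0,0,0.1,0],[30,0,0,0.2,0],[30,0,0,0.3,0],[30,0,0,0.3,0]]}}

```text
time: 6.88
ee_pos: [0.5414, -0.2321, 0.0366]
tool_rot: [-3.141, -0.0, 1.661]
wrist_force: [0.8, -1.4, -1.4]
gripper_width: 0.044
grip_force: 24.9
```

Call:
{"api": "jog_arm", "payload": {"plan": [[30,0,0,0.03,0],[30,0,0,0.06,0],[30,0,0,0.08,0]]}}

```text
time: 7.25
ee_pos: [0.5415, -0.2322, 0.0361]
tool_rot: [3.141, 0.0, 1.661]
wrist_force: [-4.5, 2.5, 17.7]
gripper_width: 0.0436
grip_force: 24.9
```

Call:
{"api": "jog_arm", "payload": {"plan": [[60,0,0,0,0],[95,0,0,0,0],[95,0,0,0,0],[95,0,0,-1,0],[95,0,0,-3.4,0]]}}

```text
time: 7.88
ee_pos: [0.5404, -0.2316, 0.1186]
tool_rot: [-3.137, -0.003, 1.661]
wrist_force: [0.9, -0.7, 1.5]
gripper_width: 0.0888
grip_force: 0.0
```

Call:
{"api": "jog_arm", "payload": {"plan": [[95,0,0,-2.4,0],[95,0,0,-4.8,0],[95,2.4,0,-4.8,0],[95,4.8,0,-4.8,0],[95,5,0,-4.8,0]]}}

```text
time: 8.5
ee_pos: [0.5296, -0.1047, 0.2402]
tool_rot: [3.141, -0.0, 1.665]
wrist_force: [1.1, -0.1, 0.1]
gripper_width: 0.0948
grip_force: 0.0
```

```bash
python3 - <<'E'
import vis
from vis import *
from ov import *
ims={}
for c in CAM: ims[c]=imaging.snapshot(c)[:,:,::-1].copy(); cv2.imwrite(f"pics/{c}3.png",ims[c])
P=mount(); p0=[.541,-.235,.09,.018]
its=[]
for c in ("top","scene"):
    win=window(c,p0,z=.045,w=40,h=40); setref(c,P,p0,win,3)
    f=lambda d: cost(c,ims[c],P,[p0[0]+d[0]*.004,p0[1]+d[1]*.004,p0[2]+.05*d[2],.018],win)
    r=min([minimize(f,[0,0,0],method="Nelder-Mead",options=dict(initial_simplex=[[i,j,0],[i+1,j,0],[i,j+1,0],[i,j,1]])) for i in(-1,0) for j in(-1,0)],key=lambda r:r.fun)
    q=[*(np.array(p0[:2])+.004*r.x[:2]),p0[2]+.05*r.x[2],.018]; print(c,np.round(q,4),round(r.fun,1)); its.append((P,q))
S=stand(); sp=[.5109,-.0394,-.3628]
cv2.imwrite("pics/p3.png",np.vstack([np.hstack([panel("top",ims["top"],*its[0]),panel("top",ims["top"],S,sp)]),np.hstack([panel("scene",ims["scene"],*its[1]),panel("scene",ims["scene"],S,sp)])]))
E
python3 go.py .489 -.031 .25 1.208
```

```text
top [ 0.5344 -0.2112 -0.4124  0.018 ] 201.1
scene [ 0.5389 -0.2364  0.0724  0.018 ] 1080.4
t 8.6 pos [ 0.5302 -0.1071  0.24  ] yaw 1.663 F [0.2 0.2 0.3] w 0.0953
units x,y,z,turn: [ 3.182 -1.363 -0.399  4.345]
```

View pics/p3.png

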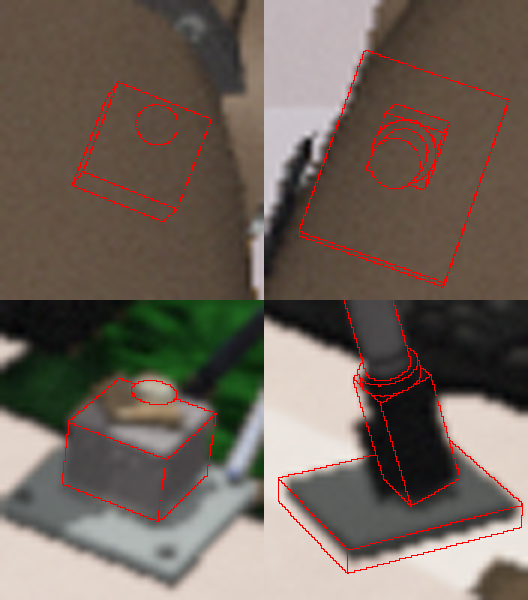

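The mount sits flat on the seat. Next is the probe: the fingers will close in the lean plane (tool yaw 1.208) so the pads can bring it upright once it is free.

Call:
{"api": "jog_arm", "payload": {"plan": [[60,1.6,-0.5,0,1.7],[60,3.08,-1.07,1,3.4],[60,3.08,-1.07,2.6,4.35],[60,3.08,-1.07,2.6,4.35],[60,3.08,-1.07,2.6,4.35]], "newtons": 6}}

```text
time: 9.22
ee_pos: [0.4974, -0.0344, 0.1757]
tool_rot: [3.141, -0.0, 1.207]
wrist_force: [-0.7, 1.2, -0.6]
gripper_width: 0.0604
grip_force: 0.0
```

```bash
python3 go.py .4966 -.033 .1003 1.208
```

```text
t 9.22 pos [ 0.4974 -0.0344  0.1757] yaw 1.2069 F [-0.7  1.2 -0.6] w 0.0604
units x,y,z,turn: [ 0.041 -0.05   3.016 -0.011]
```

Call:
{"api": "jog_arm", "payload": {"plan": [[60,0.04,-0.05,1.5,0],[60,0.04,-0.05,2.6,0],[60,0.04,-0.05,3.0,0],[60,0.04,-0.05,3.0,0],[40,0.04,-0.05,3.0,0]]}}

```text
time: 9.85
ee_pos: [0.4964, -0.0322, 0.101]
tool_rot: [3.14, -0.0, 1.206]
wrist_force: [0.3, 0.4, -0.6]
gripper_width: 0.0545
grip_force: 0.0
```

```bash
cat > v.py <<'E'
import sys
from vis import *
from station import readout
k=sys.argv[1]; b=imaging.snapshot("scene")[:,:,::-1].copy(); cv2.imwrite(f"pics/scene{k}.png",b)
p=readout.state()["ee_pos"]; x,y,w,h=window("scene",p,z=p[2]-.01,w=80,h=72)
cv2.imwrite(f"pics/p{k}.png",cv2.resize(b[y:y+h,x:x+w],None,fx=8,fy=8,interpolation=cv2.INTER_CUBIC)); print(x,y,np.round(p,4))
E
python3 v.py 4
```

```text
281 159 [ 0.4963 -0.0322  0.101 ]
```

View pics/p4.png

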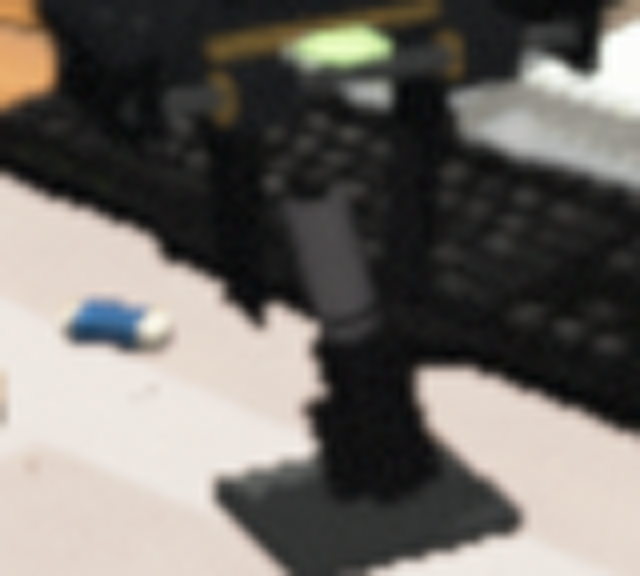

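The fingers straddle the handle (handle at about crop pixel (325,250), centred). Closing lightly.

Call:
{"api": "jog_arm", "payload": {"plan": [[10,0,0,0,0],[10,0,0,0,0],[10,0,0,0,0],[10,0,0,0,0],[10,0,0,0,0]], "newtons": 8}}

```text
time: 10.52
ee_pos: [0.496, -0.032, 0.1001]
tool_rot: [3.141, -0.0, 1.206]
wrist_force: [0.2, -0.0, 5.4]
gripper_width: 0.0306
grip_force: 7.9
```

Call:
{"api": "jog_arm", "payload": {"plan": [[10,0,-0.09,-0.29,0],[10,0,-0.18,-0.57,0],[10,0,-0.27,-0.86,0],[10,0,-0.35,-1.15,0],[10,0,-0.35,-1.15,0]], "newtons": 8}}

```text
time: 11.15
ee_pos: [0.4876, -0.0288, 0.1294]
tool_rot: [3.141, -0.0, 1.206]
wrist_force: [2.6, -0.6, 1.9]
gripper_width: 0.0305
grip_force: 7.6
```

Call:
{"api": "jog_arm", "payload": {"plan": [[10,0,-0.09,-0.29,0],[10,0,-0.18,-0.57,0],[10,0,-0.27,-0.86,0],[10,0,-0.35,-1.15,0],[10,0,-0.35,-1.15,0]]}}

```text
time: 11.78
ee_pos: [0.4786, -0.0255, 0.1577]
tool_rot: [-3.14, 0.0, 1.206]
wrist_force: [0.7, -0.2, -1.5]
gripper_width: 0.0196
grip_force: 7.9
```

```bash
python3 v.py 5
```

```text
275 141 [ 0.4787 -0.0255  0.1574]
```

View pics/p5.png

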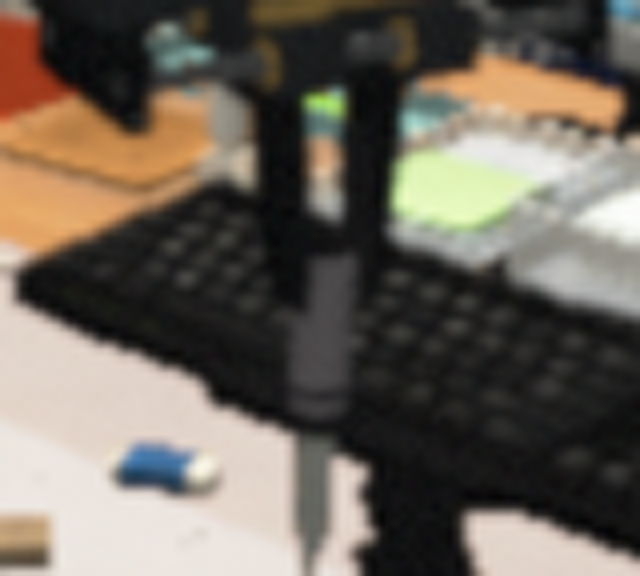

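Opening is now 19.6 mm, so the pads are flush with the handle, but it is held near its top end. I'll measure its pose numerically.

```bash
cat > pr.py <<'E'
import vis
from vis import *
from station import readout,spotter
def probe_parts(T): 
    return [prism(16,.003,.003,0,.010,T=T),prism(20,.007,.007,.010,.058,T=T),prism(20,.0135,.0135,.058,.064,T=T),prism(20,.010,.010,.064,.118,T=T)]
def observe(k):
    b=imaging.snapshot("scene")[:,:,::-1].copy(); cv2.imwrite(f"pics/scene{k}.png",b)
    s=readout.state(); p=s["ee_pos"]; yw=s["tool_rot"][2]
    ds=spotter.outline_of("scene","probe"); print([(np.round(d["rect"]).tolist(),round(d["conf"],2)) for d in ds])
    print("proj tcp",proj("scene",[p]).round(1),"100mm below",proj("scene",[p-[0,0,.1]]).round(1))
    if ds:
        m=ds[0]["mask"]; ys=np.where(m.any(1))[0]
        for y in ys[::2]:
            xs=np.where(m[y])[0]; print(y,xs.min(),xs.max(),end=" | ")
        print()
    return b,p,yw
if __name__=="__main__":
    import sys; observe(sys.argv[1])
E
python3 pr.py 6
```

```text
[([311.0, 169.0, 324.0, 210.0], 0.58)]
proj tcp [[315.2 173.9]] 100mm below [[314.7 208.3]]
171 315 317 | 173 314 319 | 175 314 319 | 177 314 319 | 179 313 319 | 181 312 319 | 183 312 319 | 185 312 318 | 187 312 318 | 189 311 318 | 191 311 319 | 193 311 319 | 195 312 317 | 197 312 316 | 199 312 316 | 201 312 316 | 203 312 316 | 205 312 316 | 207 312 316 | 209 313 315 |
```

Call:
{"api": "jog_arm", "payload": {"plan": [[10,0,0,0,0],[10,0,0,-0.8,0],[10,0,0,-2,-1.5],[10,0,0,-3,-3],[10,0,0,-3,-4.5]], "newtons": 25}}

```text
time: 12.55
ee_pos: [0.4798, -0.0258, 0.2338]
tool_rot: [3.139, 0.001, 1.682]
wrist_force: [-0.6, -0.1, -1.9]
gripper_width: 0.0194
grip_force: 24.9
```

Call:
{"api": "jog_arm", "payload": {"plan": [[10,0,0,0,-1.7],[10,0,0,0,-3.4],[10,0,0,0,-5.1],[10,0,0,0,-7.1],[10,0,0,0,-7.1]], "newtons": 25}}

```text
time: 13.18
ee_pos: [0.4792, -0.0257, 0.2321]
tool_rot: [-3.141, -0.001, 2.42]
wrist_force: [0.7, 0.2, -1.1]
gripper_width: 0.0191
grip_force: 24.9
```

```bash
python3 pr.py 7; python3 go.py .479 -.026 .23 2.42
```

```text
[([310.0, 150.0, 322.0, 184.0], 0.65)]
proj tcp [[315.8 145.9]] 100mm below [[315.3 182.8]]
152 314 318 | 154 313 319 | 156 313 319 | 158 313 320 | 160 312 320 | 162 312 320 | 164 311 320 | 166 312 320 | 168 313 319 | 170 314 318 | 172 314 317 | 174 314 317 | 176 314 318 | 178 314 318 | 180 314 317 | 182 314 317 | 184 315 316 | 
t 13.28 pos [ 0.4793 -0.0257  0.2322] yaw 2.4173 F [-0.2 -0.4 -1.3] w 0.0193
units x,y,z,turn: [ 0.002 -0.016  0.088 -0.026]
```

Call:
{"api": "jog_arm", "payload": {"plan": [[10,-1.0,-0.6,0,1.7],[10,-2.2,-1.3,0,3.4],[10,-3.6,-2.1,0,5.1],[10,-5.0,-2.9,0,6.8],[10,-6.4,-3.7,0,8.5]]}}

```text
time: 13.9
ee_pos: [0.5388, -0.2021, 0.2322]
tool_rot: [-3.141, -0.0, 1.521]
wrist_force: [-0.1, -0.4, -1.3]
gripper_width: 0.0193
grip_force: 24.9
```

```bash
python3 go.py .5497 -.2341 .2 .85
```

```text
t 13.9 pos [ 0.5388 -0.2021  0.2322] yaw 1.5209 F [-0.1 -0.4 -1.3] w 0.0193
units x,y,z,turn: [-1.255  0.5    1.289  6.406]
```

Call:
{"api": "jog_arm", "payload": {"plan": [[10,-0.6,0.25,0.4,1.7],[10,-1.2,0.5,0.8,3.4],[10,-1.25,0.5,1.0,5.1],[10,-1.25,0.5,1.2,6.4],[10,-1.25,0.5,1.2,6.4]]}}

```text
time: 14.52
ee_pos: [0.5495, -0.2325, 0.2019]
tool_rot: [-3.141, 0.0, 0.859]
wrist_force: [0.2, -0.3, -0.6]
gripper_width: 0.0194
grip_force: 24.9
```

```bash
python3 pr.py 8; python3 go.py .5497 -.2341 .19 .85
```

```text
[([397.0, 167.0, 409.0, 216.0], 0.79), ([341.0, 233.0, 352.0, 243.0], 0.28)]
proj tcp [[402.6 171.6]] 100mm below [[397.6 209.7]]
169 403 404 | 171 401 407 | 173 401 407 | 175 401 406 | 177 400 406 | 179 399 406 | 181 398 405 | 183 397 405 | 185 397 404 | 187 397 404 | 189 396 404 | 191 395 404 | 193 396 404 | 195 396 402 | 197 396 401 | 199 396 400 | 201 396 400 | 203 396 400 | 205 395 399 | 207 395 399 | 209 395 398 | 211 396 397 | 
t 14.62 pos [ 0.5498 -0.2325  0.2024] yaw 0.8619 F [ 0.5  0.1 -0.6] w 0.0193
units x,y,z,turn: [-0.049  0.038  0.496  0.114]
```

```bash
cat > pf.py <<'E'
import vis, sys
from vis import *
from scipy.spatial.transform import Rotation as Ro
from pr import probe_parts
vis.OFF["scene"]=(-.1,-.6)
views=[("pics/scene7.png",[.4793,-.0257,.2322],2.4173),("pics/scene8.png",[.5498,-.2325,.2024],.8619)]
def parts(q,p,yw):
    # q: nose depth below tcp, x off at nose, y off at nose, tilt x dir, tilt y dir (top relative to nose), tool axes
    Rw=Ro.from_euler("xyz",[np.pi,0,yw]).as_matrix()
    n=np.array([q[1],q[2],q[0]]); ax=np.array([q[3],q[4],-1]); ax/=np.linalg.norm(ax)
    e1=np.cross([0,1,0],ax); e1/=np.linalg.norm(e1); e2=np.cross(ax,e1)
    M=np.c_[e1,e2,ax]
    T=lambda P:(P@M.T+n)@Rw.T+p
    return [prism(12,.003,.003,0,.010,T=T),prism(16,.007,.007,.010,.058,T=T),prism(16,.0135,.0135,.058,.064,T=T),prism(16,.010,.010,.064,.093,T=T)]
V=[]
for f,p,yw in views:
    im=cv2.imread(f); p=np.array(p); u=proj("scene",[p-[0,0,.06]])[0]
    V.append((im,p,yw,(int(u[0])-20,int(u[1])-28,40,56)))
for k,(im,p,yw,win) in enumerate(V):
    pp=parts([.107,0,-.004,0,0],p,yw); setref("scene",pp,[0,0,0],win,4); V[k]+=(REF["scene"].copy(),)
def g(q,which):
    c=0
    for k in which:
        im,p,yw,win,keep=V[k]; REF["scene"]=keep; c+=cost("scene",im,parts(q,p,yw),[0,0,0],win)
    return c
S=np.array([.005,.003,.003,.05,.05])
for which in ((0,1),(0,),(1,)):
    best=None
    for q0 in ([.107,0,-.003,0,.05],[.107,0,0,0,0],[.107,.003,-.006,-.05,.1]):
        f=lambda d:g(np.array(q0)+d*S,which)
        r=minimize(f,np.zeros(5),method="Nelder-Mead",options=dict(initial_simplex=np.vstack([np.zeros(5),np.eye(5)]),maxfev=500))
        if best is None or r.fun<best[1]: best=(np.array(q0)+r.x*S,r.fun)
    print(which,np.round(best[0],4),round(best[1],1), "upright",round(g([*best[0][:1],0,0,0,0],which),1))
E
python3 pf.py
```

```text
Traceback (most recent call last):
  File "pf.py", line 20, in <module>
    pp=parts([.107,0,-.004,0,0],p,yw); setref("scene",pp,[0,0,0],win,4); V[k]+=(REF["scene"].copy(),)
  File "pf.py", line 10, in parts
    n=np.array([q[1],q[2],q[0]]); ax=np.array([q[3],q[4],-1]); ax/=np.linalg.norm(ax)
                                                               ^^^^^^^^^^^^^^^^^^^^^^
numpy._core._exceptions._UFuncOutputCastingError: Cannot cast ufunc 'divide' output from dtype('float64') to dtype('int64') with casting rule 'same_kind'
```

```bash
sed -i 's/q\[4\],-1\])/q[4],-1.0])/' pf.py; time python3 pf.py
```

```text
(0, 1) [ 0.1136  0.001  -0.0033 -0.0212  0.0348] 2350.4 upright 2573.4
(0,) [ 0.1133  0.0007 -0.0038 -0.0164  0.0294] 1107.2 upright 1169.1
(1,) [ 0.1138 -0.001  -0.0042  0.0167  0.0499] 1236.8 upright 1425.9
real	0m8.797s
user	0m9.292s
sys	0m0.060s
```

Two-view fit: the nose is about 113 mm below the TCP, about 3.5 mm off in tool −y, a 2–3° tilt. I'll put the nose over the spot, touch down lightly, then square it up by shifting the TCP while the nose is pinned on the pad.

Call:
{"api": "jog_arm", "payload": {"plan": [[10,-0.05,0.18,0.4,0],[10,-0.05,0.18,0.8,0],[10,-0.05,0.18,1.0,0],[10,-0.05,0.18,1.05,0],[10,-0.05,0.18,1.05,0]]}}

```text
time: 15.25
ee_pos: [0.5524, -0.2364, 0.1761]
tool_rot: [-3.142, -0.0, 0.86]
wrist_force: [1.2, -0.1, -1.2]
gripper_width: 0.0193
grip_force: 24.9
```

```bash
cat > fz.py <<'E'
import numpy as np, sys
from station import readout,imaging
n=int(sys.argv[1]); F=[];P=[]
for i in range(n):
    imaging.snapshot("scene"); s=readout.state(); F.append(s["wrist_force"]); P.append(s["ee_pos"])
print("t",round(s["time"],2),"F",np.mean(F,0).round(2),"sd",np.std(F,0).round(2),"p",np.mean(P,0).round(4),"yaw",s["tool_rot"][2].round(4),"w",s["gripper_width"].round(4))
E
python3 fz.py 10
```

```text
Traceback (most recent call last):
  File "fz.py", line 6, in <module>
    print("t",round(s["time"],2),"F",np.mean(F,0).round(2),"sd",np.std(F,0).round(2),"p",np.mean(P,0).round(4),"yaw",s["tool_rot"][2].round(4),"w",s["gripper_width"].round(4))
                                                                                                                                                   ^^^^^^^^^^^^^^^^^^^^^^^^
AttributeError: 'float' object has no attribute 'round'
```

```bash
sed -i 's/s\["gripper_width"\].round(4)/round(s["gripper_width"],4)/; s/s\["tool_rot"\]\[2\].round(4)/round(float(s["tool_rot"][2]),4)/' fz.py; python3 fz.py 10
```

```text
t 16.25 F [ 0.19 -0.22 -0.84] sd [0.54 0.37 0.29] p [ 0.5523 -0.2365  0.1761] yaw 0.8603 w 0.0193
```

Call:
{"api": "jog_arm", "payload": {"plan": [[10,0,0,0.12,0],[10,0,0,0.2,0],[10,0,0,0.2,0]]}}

```text
time: 16.62
ee_pos: [0.5522, -0.2364, 0.1708]
tool_rot: [-3.141, -0.0, 0.86]
wrist_force: [0.8, 0.1, -1.4]
gripper_width: 0.0191
grip_force: 24.9
```

```bash
python3 fz.py 6
```

```text
t 16.93 F [ 0.11  0.13 -0.56] sd [0.4  0.41 0.24] p [ 0.5523 -0.2365  0.1711] yaw 0.8603 w 0.0193
```

Call:
{"api": "jog_arm", "payload": {"plan": [[10,0,0,0.06,0],[10,0,0,0.1,0],[10,0,0,0.1,0]]}}

```text
time: 17.3
ee_pos: [0.5524, -0.2365, 0.1686]
tool_rot: [3.141, -0.0, 0.86]
wrist_force: [0.4, -0.5, 0.9]
gripper_width: 0.019
grip_force: 24.9
```

```bash
python3 fz.py 6
```

```text
t 17.6 F [0.3  0.02 1.03] sd [0.63 0.55 0.46] p [ 0.5524 -0.2365  0.1687] yaw 0.8602 w 0.0191
```

Call:
{"api": "jog_arm", "payload": {"plan": [[10,0,0,0.04,0],[10,0,0,0.08,0],[10,0,0,0.08,0]]}}

```text
time: 17.98
ee_pos: [0.5523, -0.2364, 0.1666]
tool_rot: [-3.142, -0.0, 0.86]
wrist_force: [1.2, -0.2, 0.6]
gripper_width: 0.0191
grip_force: 24.9
```

```bash
python3 fz.py 6
```

```text
t 18.27 F [-0.05  0.08  1.42] sd [0.3  0.3  0.43] p [ 0.5523 -0.2364  0.1666] yaw 0.8603 w 0.0191
```

Contact was at TCP z ≈ .171 and the nose is now about 4 mm in. Next I'll square up: lower the grip, shift in −y, then grip firmly again.

Call:
{"api": "jog_arm", "payload": {"plan": [[10,0,0,0,0],[10,0,-0.06,0,0],[10,0,-0.12,0,0],[10,0,-0.17,0,0],[10,0,-0.17,0,0]], "newtons": 6}}

```text
time: 18.9
ee_pos: [0.5491, -0.2337, 0.1667]
tool_rot: [3.141, -0.0, 0.86]
wrist_force: [0.6, -0.7, 0.7]
gripper_width: 0.0194
grip_force: 6.0
```

Call:
{"api": "jog_arm", "payload": {"plan": [[10,0,0,0,0],[10,0,0,0,0],[10,0,0,0,0]], "newtons": 20}}

```text
time: 19.27
ee_pos: [0.5491, -0.2337, 0.1666]
tool_rot: [-3.142, -0.0, 0.86]
wrist_force: [1.4, -0.6, 1.4]
gripper_width: 0.0192
grip_force: 20.0
```

```bash
python3 fz.py 6; python3 pr.py 9
sed -e 's#^views=.*#import sys;from station import readout;s=readout.state();views=[("pics/scene9.png",list(s["ee_pos"]),float(s["tool_rot"][2]))]#' -e 's/for which in .*/for which in ((0,),):/' -e 's/prism(12,.003,.003,0,.010/prism(12,.003,.003,.005,.010/' pf.py > pf1.py; python3 pf1.py
```

```text
t 19.57 F [ 1.   -0.39  0.74] sd [0.32 0.35 0.54] p [ 0.5491 -0.2337  0.1666] yaw 0.8603 w 0.019
[([392.0, 183.0, 408.0, 227.0], 0.85)]
proj tcp [[401.1 185.9]] 100mm below [[396.2 222.6]]
184 401 403 | 186 400 404 | 188 400 404 | 190 399 404 | 192 398 404 | 194 397 404 | 196 397 404 | 198 396 404 | 200 396 403 | 202 395 403 | 204 395 403 | 206 395 403 | 208 396 402 | 210 396 401 | 212 396 400 | 214 396 400 | 216 396 400 | 218 396 399 | 220 396 399 | 222 396 398 | 
(0,) [ 0.1128 -0.0026  0.0006  0.0259 -0.0129] 1006.7 upright 1039.0
```

Call:
{"api": "jog_arm", "payload": {"plan": [[10,0,0,-0.2,0],[10,0,0,-0.5,0],[10,0,0,-0.5,0],[10,0,0,-0.5,0]], "newtons": 25}}

```text
time: 20.18
ee_pos: [0.549, -0.2336, 0.1791]
tool_rot: [-3.141, -0.0, 0.86]
wrist_force: [-0.7, -0.1, -0.5]
gripper_width: 0.0191
grip_force: 25.0
```

```bash
python3 fz.py 4; python3 pr.py 10
```

```text
t 20.38 F [-0.04  0.32 -1.11] sd [0.6  0.57 0.17] p [ 0.549  -0.2336  0.1789] yaw 0.8603 w 0.0192
[([396.0, 177.0, 409.0, 223.0], 0.84)]
proj tcp [[401.7 181.1]] 100mm below [[396.8 218.3]]
178 402 405 | 180 400 406 | 182 400 406 | 184 400 406 | 186 399 405 | 188 397 405 | 190 397 405 | 192 397 405 | 194 396 404 | 196 396 404 | 198 395 405 | 200 395 405 | 202 395 405 | 204 396 403 | 206 396 402 | 208 396 401 | 210 396 401 | 212 396 401 | 214 395 400 | 216 395 400 | 218 396 399 | 220 397 397 |
```

Call:
{"api": "jog_arm", "payload": {"plan": [[10,0,0,0,-1.7],[10,0,0,0,-3.4],[10,0,0,0,-5.1],[10,0,0,0,-6.8],[10,0,0,0,-8.5]]}}

```text
time: 21.1
ee_pos: [0.5491, -0.2336, 0.179]
tool_rot: [-3.141, -0.0, 1.756]
wrist_force: [-0.1, -0.2, -1.1]
gripper_width: 0.0195
grip_force: 25.0
```

Call:
{"api": "jog_arm", "payload": {"plan": [[10,0,0,0,-1.7],[10,0,0,0,-3.4],[10,0,0,0,-5.1],[10,0,0,0,-6.5],[10,0,0,0,-6.5]]}}

```text
time: 21.72
ee_pos: [0.5491, -0.2337, 0.179]
tool_rot: [3.142, -0.0, 2.43]
wrist_force: [-0.5, -0.3, -1.8]
gripper_width: 0.0194
grip_force: 25.0
```

```bash
python3 fz.py 10; python3 pr.py 11
```

```text
t 22.23 F [ 0.15  0.17 -1.12] sd [0.56 0.37 0.68] p [ 0.5491 -0.2337  0.1791] yaw 2.4306 w 0.0194
[([392.0, 180.0, 407.0, 224.0], 0.8)]
proj tcp [[401.7 181. ]] 100mm below [[396.8 218.2]]
180 398 398 | 187 397 400 | 189 397 405 | 191 397 405 | 193 397 404 | 195 396 404 | 197 396 404 | 199 394 404 | 201 394 404 | 203 396 403 | 205 396 401 | 207 396 401 | 209 396 401 | 211 396 400 | 213 395 400 | 215 395 400 | 217 395 400 | 219 395 399 | 221 395 398 |
```

```bash
sed -e 's#^views=.*#views=[("pics/scene10.png",[.5490,-.2336,.1789],.8603),("pics/scene11.png",[.5491,-.2337,.1791],2.4306)]#' pf.py > pf2.py; python3 pf2.py
```

```text
(0, 1) [ 0.113   0.     -0.0002 -0.0036  0.01  ] 2020.7 upright 2032.2
(0,) [ 0.1123 -0.0008 -0.0002 -0.0008  0.0041] 1021.7 upright 1034.1
(1,) [ 0.1153  0.0019 -0.0052 -0.0497  0.1085] 980.3 upright 1021.8
```

Upright within about 1°, nose on the tool axis. I'll check the pad position in the clean scene3 picture against the planned touch point.

Run:
```python
from vis import *
im=cv2.imread("pics/scene3.png").astype(float)
u=proj("scene",[[.5491,-.2337,.0565]])[0]; print("touch",u.round(2),"+x10mm",proj("scene",[[.5591,-.2337,.0565]])[0].round(2),"+y10mm",proj("scene",[[.5491,-.2237,.0565]])[0].round(2))
x0,y0=int(u[0])-9,int(u[1])-7
print(im[y0:y0+14,x0:x0+18].min(2).astype(int)); print(x0,y0)
```

```text
touch [395.77 226.12] +x10mm [397.86 224.62] +y10mm [392.3  224.71]
[[ 12  11   8  11  13  13   6  14   8  14  12  16  14  16  12  16  17  17]
 [ 14   9  10  14  16  18  13  13  11   3  13  16  21  18  19  16  17  18]
 [ 14   9  11  11  11  19  18  20  20  17  21  20  18  22  22  21  20  21]
 [ 13   9  10  14  14  16  18  17  21  25  24  26  25  25  25  23  18  21]
 [ 16  12  15  19  22  25  21  18  18  30  33  28  24  27  25  25  25  27]
 [ 19  17  21  27  47  53  32  38  61  82  83  68  52  36  30  26  34  33]
 [ 22  23  40  59  72  71  72  93 123 141 144 137 120  79  36  25  31  30]
 [ 35  46  59  64  70  72  80  99 136 159 162 165 166 132  62  30  28  23]
 [ 40  55  61  65  66  67  72  83 104 125 142 155 155 133  87  49  32  24]
 [ 63  58  58  66  65  66  67  73  90 107 120 127 124 116 103  98  87  61]
 [ 88  76  66  69  70  72  76  84 101 112 115 114 112 113 129 144 142 133]
 [ 98  89  72  65  86 108 111 106 110 115 112 107 107 110 123 139 153 160]
 [ 99  97  80  63  75  94  94  86  85  84  82  80  82  84  91 111 144 160]
 [ 97  98  86  72  73  76  76  71  66  66  61  63  64  57  66 104 142 143]]
386 219
```

The pad centre is about 2 mm further in −y than the touch point, so I'll correct for that and descend.

Call:
{"api": "jog_arm", "payload": {"plan": [[10,-0.05,-0.06,0,0],[10,-0.05,-0.06,0.2,0],[10,-0.05,-0.06,0.36,0],[10,-0.05,-0.06,0.36,0]]}}

```text
time: 22.82
ee_pos: [0.549, -0.2356, 0.1697]
tool_rot: [-3.142, -0.001, 2.431]
wrist_force: [0.5, 0.3, -1.1]
gripper_width: 0.0194
grip_force: 25.0
```

```bash
python3 fz.py 12
```

```text
t 23.43 F [-0.08  0.1  -0.75] sd [0.54 0.41 0.48] p [ 0.5491 -0.2356  0.1701] yaw 2.4311 w 0.0196
```

Call:
{"api": "jog_arm", "payload": {"plan": [[10,0,0,0.04,0],[10,0,0,0.08,0],[10,0,0,0.08,0]]}}

```text
time: 23.8
ee_pos: [0.5491, -0.2356, 0.1681]
tool_rot: [3.141, 0.0, 2.431]
wrist_force: [-0.4, -0.2, 0.0]
gripper_width: 0.0193
grip_force: 25.0
```

```bash
python3 fz.py 16
```

```text
t 24.6 F [ 0.12 -0.01  0.73] sd [0.48 0.61 0.33] p [ 0.5491 -0.2356  0.1681] yaw 2.4311 w 0.0196
```

Call:
{"api": "jog_arm", "payload": {"plan": [[10,0,0,0.04,0],[10,0,0,0.08,0],[10,0,0,0.12,0],[10,0,0,0.12,0]]}}

```text
time: 25.1
ee_pos: [0.5491, -0.2356, 0.1651]
tool_rot: [3.141, -0.0, 2.431]
wrist_force: [0.0, 0.3, 2.5]
gripper_width: 0.0192
grip_force: 25.0
```

```bash
python3 fz.py 20; python3 pr.py 12
sed -e 's#^views=.*#from station import readout;s=readout.state();views=[("pics/scene12.png",list(s["ee_pos"]),float(s["tool_rot"][2]))]#' -e 's/for which in .*/for which in ((0,),):/' -e 's/prism(12,.003,.003,0,.010/prism(12,.003,.003,.005,.010/' pf.py > pf1.py; python3 pf1.py
python3 - <<'E'
import cv2
from station import spotter
for d in spotter.outline_of("scene","mount")[:2]: print(d["rect"],d["conf"])
im=cv2.imread("pics/scene12.png").min(2); print(im[219:233,386:406].astype(int))
E
```

```text
t 26.1 F [ 0.03 -0.14  1.44] sd [0.5  0.5  0.46] p [ 0.5491 -0.2356  0.1651] yaw 2.4311 w 0.0187
[([392.0, 193.0, 408.0, 224.0], 0.82), ([310.0, 198.0, 347.0, 233.0], 0.41)]
proj tcp [[401.7 186.7]] 100mm below [[396.8 223.4]]
194 398 403 | 196 397 404 | 198 397 404 | 200 397 404 | 202 396 404 | 204 395 404 | 206 395 404 | 208 396 404 | 210 396 402 | 212 397 401 | 214 397 400 | 216 397 400 | 218 397 399 | 220 397 398 | 
(0,) [ 0.1222  0.0004 -0.0035 -0.1089  0.2845] 833.8 upright 1099.6
[[ 12   9  15  15  16  13  12  18  52  76  90  95  98  94  69  27  17  19
   16  19]
 [  9   7  10  16  16  15  16  23  65  89  93  96  97  94  70  27  14  23
   19  22]
 [ 10  11  13  13  14  18  17  27  67  90  92  96  98  92  68  29  21  24
   30  27]
 [ 16  15  16  14  12  16  15  23  46  78  89  95  96  81  52  23  20  24
   27  28]
 [ 16  15  16  19  23  28  22  17  33  68  91  96  95  73  36  26  26  26
   22  24]
 [ 15  19  20  29  48  50  29  36  66  86  93  95  93  73  37  28  35  33
   23  21]
 [ 22  28  43  55  60  61  60  78 100 108  99 100  98  73  37  33  37  30
   22  22]
 [ 36  46  53  56  58  59  66  81 107 114 103 106 105  84  51  36  30  23
   20  21]
 [ 46  54  53  54  53  54  62  73  89  94  89  93  92  85  64  40  26  22
   21  26]
 [ 63  57  52  52  54  52  56  60  69  74  80  86  83  78  71  61  46  32
   31  28]
 [ 76  67  56  57  52  54  54  54  58  62  69  71  69  65  70  73  69  65
   64  49]
 [ 81  73  62  55  57  61  59  55  54  55  57  57  56  56  61  69  74  78
   76  69]
 [ 81  77  67  55  56  61  59  51  49  51  51  50  53  52  54  62  73  78
   78  73]
 [ 80  79  74  63  59  60  57  51  48  45  46  48  52  50  54  64  76  78
   73  69]]
```

Net force is 2.4 N, so the nose is about half way in. It is centred on the pad, upright and steady. Handing in.

```bash
python3 -c "
from station import order
print(order.close_job())"
```

```text
the job is handed in; nothing more can be done
None
```

I handed the job in at about 26 s: by force and position readings the mount is fully home on the shaft and released, and the probe is held within about 1° of upright on the pad, nose about half way in (2.4 N); no verdict came back.

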